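# Draw the escape wheel tray's back bolt with the hooked rod

## Task

The bolts that lock the trays into the glass-fronted cabinet sit at its back under a wire rack, out of the hand's reach. Take the hooked rod from its rest, hook it behind the thumb tab of the bolt on the tray that holds the brass escape wheel and draw that bolt fully forward, towards the cabinet's glass front, leaving the other two bolts shut and keeping the fingers off all the bolts. Then lay the rod back on its rest as it lay before, hook hanging down, and let go.

Things in the scene. Friction and masses are not known exactly. Their poses are not given: they have to be found in the camera images.
- hook_grip (a point): Hooked rod, 0.25 kg; point at its balance, centre of the 18 x 18 mm square brass handle: grip here. x along the rod to the hook, z up. Handle from x -81 to +39, then steel rod (7 dia) to x +165, where a straight prong (7 dia) hangs to 53 below this point. Starts on its rest, point 69 above the bench, hook away from the robot. (The like rod flat on the bench has no hook.)
- hook_rest: Fixed wooden rest, hooked rod across its two upright bars (20 thick, 100 mm wide): one under the handle (x -55, top 60 above bench), one under the steel rod (x +90, top 65.5); base board 12 thick. Fingers have room between x -45 and +80. Origin on the bench under the rod's grip point; x along the rod to the hook. Rod lies right with its grip point at x 0, y 0, z 69 of this frame.
- wheel_tab (a point): Brass thumb tab of the bolt on the tray with the escape wheel (toothed, 70 mm, flat on a dark pillar ahead of the bolt). Upright plate, 40 wide (y), 6 thick (x); point at its centre, 20 below its top, 140 above the bench; moves with the bolt. x from glass front to cabinet back, z up. Behind it (+x) 40 mm is free down to the bolt bar, 20 below this point; then a guide, top 14 below it.
- wheel_bolt (a joint): Bolt of the tray with the escape wheel, in m: 0 = shut (at the back), 0.045 = fully drawn, at its stop towards the glass front; starts between 0 and 0.006. About 2 N of friction; stays where left. Over all the bolts a wire rack: bars 287 above the bench, from 45 ahead to 75 behind the shut tab; rear posts. Cabinet else up to 135.
- pinion_bolt (a joint): Bolt of the tray with three steel pinions on a cork block, in m: 0 = shut (at the back), 0.045 = fully drawn, at its stop towards the glass front; starts between 0 and 0.006. To be left shut.
- barrel_bolt (a joint): Bolt of the tray with the walnut mainspring barrel box, in m: 0 = shut (at the back), 0.045 = fully drawn, at its stop towards the glass front; starts between 0 and 0.006. To be left shut.
Things that resemble listed ones, but are neither listed nor needed, are in the scene too. What is shaped like the hook_rest but blue is not meant.

How it is judged:
On the way, in this order (a step that is already met when the one before it is completed fails the run):
1. the hooked rod has taken hold of the escape wheel tray's bolt (contact force between hook and wheel_bolt above 0.3 N and value of joint wheel_bolt below 0.03 m).
2. the bolt is drawn forward (value of joint wheel_bolt above 0.034 m), for 0.1 s.
At the end, for the whole second after the job is handed in: Wheel tray bolt drawn at least 34 of 45 mm, the other two under 12 mm; rod released, still, on both bars of its rest: grip point within 30 mm along and 35 mm across of where it lay, 61 to 78 mm high, hook down within 0.2 rad, in line with the rest within 0.3 rad (value of joint wheel_bolt above 0.034 m and value of joint each of pinion_bolt, barrel_bolt below 0.012 m and x of hook_grip in the frame of hook_rest between -0.03 and 0.03 m and y of hook_grip in the frame of hook_rest between -0.035 and 0.035 m and z of hook_grip in the frame of hook_rest between 0.061 and 0.078 m and angle between hook_grip's own z axis and vertical below 0.2 rad and angle between the x axis of hook_grip and the x axis of hook_rest, either way round below 0.3 rad and linear speed of hook below 0.02 m/s); the robot touches nothing.
It fails at once if the hand touched a bolt (contact force between any of the fingers, the arm and wheel_bolt above 0.5 N or contact force between any of the fingers, the arm and pinion_bolt above 0.5 N or contact force between any of the fingers, the arm and barrel_bolt above 0.5 N).
It fails at once if another tray's bolt was drawn (value of joint any of pinion_bolt, barrel_bolt above 0.02 m).
It also fails if it takes over 72 s, if anything falls off the work surface, if the arm or the gripper's body presses on something with over 40 N, if the wrist force passes 120 N, or if a joint passes its speed limit or range.

## Robot

A 6-joint arm with a two-finger parallel gripper is mounted at the origin on the work surface. World frame = base frame: x ahead of the robot, y to its left, z up, the work surface at z = 0. Lengths are in m, angles in rad, forces in N, time in s.
With the tool pointing down it reaches from about 0.35 to 0.875 m from the base axis. Payload 4.2 kg.
Tool frame: the origin (TCP) lies at the very end of the fingers, on their centre line; the grasp point (between the pads) lies 19 mm behind it; z points along the fingers, y is the line along which they close (so a half turn about z gives the same grasp; the last joint's range is limited). The gripper opens to 87 mm and grips with 3 to 60 N. Pads are 19 mm wide; open, the fingers measure 117 mm over their backs; the gripper's body (75 mm by 190 mm) begins 51 mm behind the grasp point.
Start: joints at [-1.056, 0.385, 0.008, 0, -1.194, -0.259], TCP at [0.158, -0.605, 0.223] pointing down, gripper open.
Joint ranges: [-3.14, 3.14], [-1.21, 2.06], [-1.07, 1.41], [-3.16, 2.05], [-2.99, -0.16], [-3.1, 3.1]. Speed limits (rad/s): [2.79, 2.79, 3.14, 3.14, 3.14, 3.14].

## Interface

Orientations are given as a unit quaternion [w, x, y, z].
In Python, from workcell import * gives the robot as it stands. The module is installed in compiled form; this text tells all that it offers.
- The arm moves only by the tool send_rows, never from a script. Its argument "rows" is a list of rows, each a list of 5 numbers: the shift along the world's x, y, z in mm, then the turn about the world's z in degrees, then the finger opening in mm, from 0 to 87. In form: [[tx, ty, tz, twist, fingers], ...]. A call has 1 to 8 rows; each row shifts and turns the commanded pose from where the row before left it; what a row does not reach is not made up. A row lasts 1/8 s, in which the tool goes at most 62.5 mm and 10.7 degrees, less where a joint would pass 70% of its speed; a pose out of reach is approached as far as the arm can. A call with a gripper value outside its range is refused whole. The fingers move at their own pace and stop on an object; the grip force is fixed at half the most. Time passes only in rows, so rows that do not move let the fingers close. It gives the time, the measured TCP pose, the force, the opening and the grip force at its end, in the units of the state.
- get_obs(): the state, without advancing time (a new reading comes with each control period).
- capture(name): name is "scene" or "top"; returns a dict with "img" (480x640x3 uint8, blue, green, red), "vertical_fov" (degrees; the focal length in pixels is half the picture's height over the tangent of half this angle, whatever the lens; pixels are square), "cx", "cy" (the principal point, pixels), "R" (3x3) and "t" (3): a world point X has camera coordinates R X + t. Camera axes: x right, y down, z forward; pixel columns grow to the right and rows downward; lengths in m; the calibration is good to about 2 mm. A picture is of the moment at which its call begins. There is no depth.
- close_job(): hands the job in; it is judged then, once.
The state is a dict: "time": time; "q": joint angles; "joint_velocities": joint speeds; "tau": joint torques, N m; "eef_pos": TCP position; "tcp_rot": TCP orientation; "wrist_force": force on the tool from outside, world axes, zero at the start; "wrist_torque": the same for the moment, N m; "gripper_width": finger opening in m; "grasp_force": force on a finger pad.
Only numpy, scipy, OpenCV 4.12 (cv2) and the standard library are available. Lean on these libraries where they do the work, as an engineer would, in place of code of your own. Each camera call takes 0.05 s, during which the arm holds its last target. There are 200 camera calls.

## Working session

There is one attempt and no reset: what is moved stays moved. The work goes in short steps, Python scripts to look and compute and a tool call to move; the robot and the scene stay as the last step left them, time stands still between calls to the robot, and variables do not carry over. Pictures are saved under pics/ and viewed, at most 10 in all, crops included, and the job is handed in when it is done.

Besides the shell and the picture viewer there is one more tool, called after "Call:" as name(argument=value, ...), one argument or row to a line, values as JSON. send_rows: Moves the arm, as the interface text tells. Its arguments: {"type":"object","properties":{"rows":{"type":"array","items":{"type":"array","items":{"type":"number"}}}},"required":["rows"]}

```bash
mkdir -p pics; cat > h.py <<'E'
from workcell import *
import numpy as np, cv2
def cam(c):
    f=240/np.tan(np.radians(c["vertical_fov"])/2)
    return f,np.array([[f,0,c["cx"]],[0,f,c["cy"]],[0,0,1]])
def onplane(c,u,v,z):
    f,K=cam(c);R=np.array(c["R"]);t=np.array(c["t"])
    o=-R.T@t; d=R.T@np.linalg.solve(K,[u,v,1.])
    return o+d*(z-o[2])/d[2]
def proj(c,X):
    f,K=cam(c);p=K@(np.array(c["R"])@np.array(X)+np.array(c["t"]));return p[:2]/p[2]
def tri(c1,p1,c2,p2):
    P=[cam(c)[1]@np.c_[np.array(c["R"]),np.array(c["t"])] for c in(c1,c2)]
    X=cv2.triangulatePoints(P[0],P[1],np.array(p1,float).reshape(2,1),np.array(p2,float).reshape(2,1));return (X[:3]/X[3]).ravel()
E
python3 - <<'E'
from h import *
o=get_obs();print(o)
for n in("scene","top"):
    c=capture(n);cv2.imwrite(f"pics/{n}0.png",c["img"]);f,K=cam(c)
    R=np.array(c["R"]);print(n,f,c["cx"],c["cy"],-R.T@np.array(c["t"]),R.round(2).tolist())
E
```

```text
{'time': 0.0, 'q': array([-1.05641880e+00,  3.85571405e-01,  6.61470295e-03, -5.30861799e-04,
       -1.19398347e+00, -2.58582993e-01]), 'joint_velocities': array([-0.00056482, -0.0007189 , -0.00013231, -0.0006288 ,  0.00056789,
        0.00021762]), 'tau': array([-3.53680489e-04, -3.90668321e+01,  1.87399685e+01,  4.21977997e+00,
        1.09637371e-02, -2.06574678e-04]), 'eef_pos': array([ 0.15799559, -0.60407265,  0.22144155]), 'tcp_rot': array([-1.75533341e-04, -1.27451656e-01,  9.91844174e-01,  1.08585035e-03]), 'wrist_force': array([0.40488607, 0.17183609, 0.9433396 ]), 'wrist_torque': array([ 0.00293453,  0.01366881, -0.03927165]), 'grasp_force': 0.0, 'gripper_width': 0.08682253920781613}
scene 605.0529637548594 322.0453573219467 248.6528393331307 [ 1.21806965 -0.29835711  1.08067223] [[0.24, 0.97, 0.01], [0.76, -0.18, -0.62], [-0.6, 0.16, -0.78]]
top 547.3172234853159 325.72070027579286 236.30635185913914 [ 0.39739923 -0.08341403  1.02653741] [[-0.03, -1.0, 0.02], [-1.0, 0.03, -0.06], [0.06, -0.02, -1.0]]
```

View pics/scene0.png

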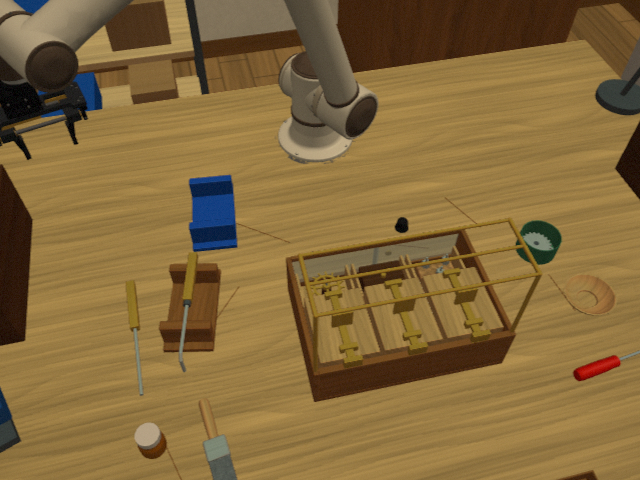

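View pics/top0.png

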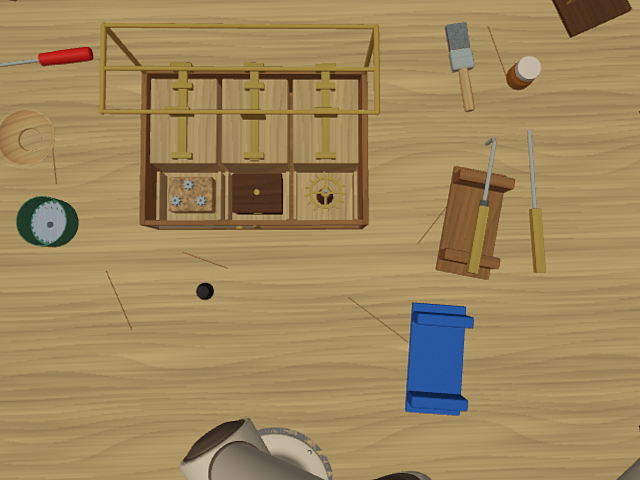

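The scene camera looks back towards the robot. In the top view, up is +x.

- **Rod candidates:**
  - The rod on the brown rest has a bent hook. Its handle is at top (478,237), scene (190,280), with the hook tip at top (491,141), scene (182,368). This is the one I want.
  - The rod flat on the bench, top (538,240), scene (133,305), has no hook.
- **Rest candidates:** brown at top (475,222), and a blue decoy at top (437,358).
- **Trays in the top view:** pinions at (190,194), barrel box at (257,193), escape wheel at (325,193). The wheel bolt is therefore the one at column 325.

Next I'll check these in one close crop.

```bash
python3 - <<'E'
import cv2,numpy as np
s=cv2.imread("pics/scene0.png");t=cv2.imread("pics/top0.png")
a=cv2.resize(s[235:375,285:485],None,fx=4,fy=4,interpolation=3)
cv2.imwrite("pics/c1.png",a)
b=cv2.resize(t[55:215,280:390],None,fx=3.7,fy=3.7,interpolation=3)
d=cv2.resize(t[125:285,430:525],None,fx=3.7,fy=3.7,interpolation=3)
cv2.imwrite("pics/c2.png",np.hstack([b,d]))
E
```

```text
(no output)
```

View pics/c1.png

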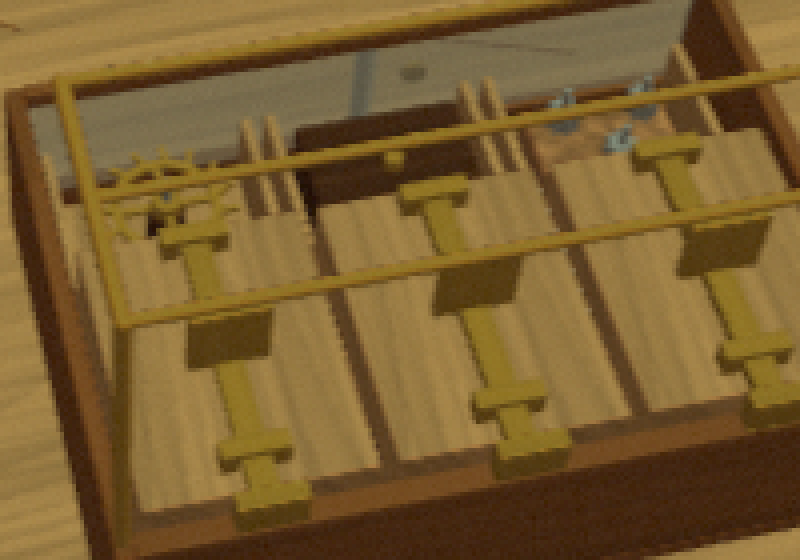

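View pics/c2.png

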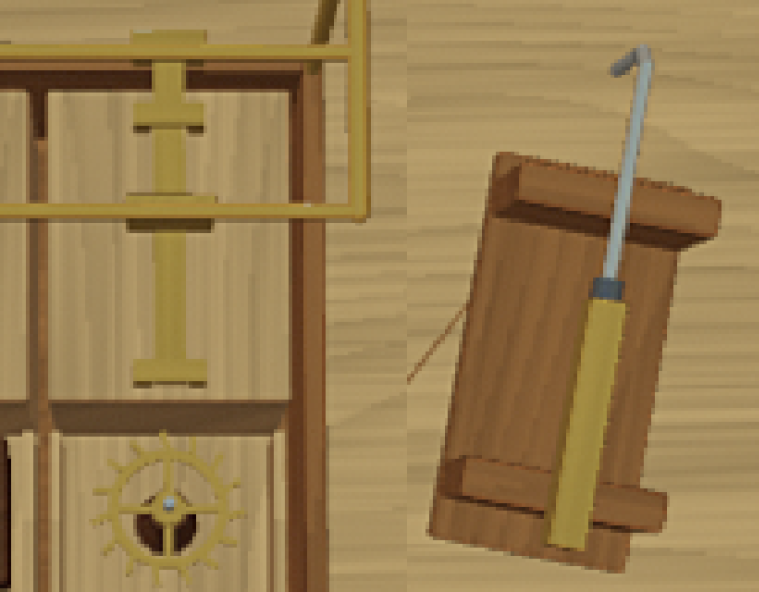

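c1 and c2 confirm the choice. The escape wheel is in the tray at the lower right of the top view, and its bolt's tab is at top px (326,108), with the back-face bottom edge at scene (332–353, ~325). The rod on the brown rest has its hook at top (494,138) and its handle end at (473,272).

```bash
python3 - <<'E'
from h import *
c=capture("top");s=capture("scene")
L=lambda x,y:(280+x/3.7,55+y/3.7); Rr=lambda x,y:(430+(x-407)/3.7,125+y/3.7)
for n,p,z in [("tabtopL",L(127,194),.16),("tabtopR",L(216,194),.16),("tabbotL",L(127,230),.12),("tabbotR",L(212,230),.12),
 ("guideL",L(133,385),.126),("guideR",L(207,385),.126),("rackfront c",L(170,210),.287),("rackR",L(365,214),.287),("bar top",L(170,300),.12),
 ("hnear",Rr(568,547),.078),("hfar",Rr(612,300),.078),("hookend",Rr(645,50),.072),("rodmid",Rr(617,260),.0725)]:
    print(n,onplane(c,*p,z).round(4))
for n,p,z in [("s tabbot+yR",(331.75,326.25),.12),("s tabbot",(352.75,323.25),.12),("s tabtop",(353,313),.16),
  ("s handle near",(193,254),.078),("s hook end",(185,362),.072)]: print(n,onplane(s,*p,z).round(4))
# rod handle mask in top: brass
img=c["img"];hsv=cv2.cvtColor(img,cv2.COLOR_BGR2HSV)
roi=np.zeros(img.shape[:2],np.uint8);roi[195:280,462:500]=255
m=cv2.inRange(hsv,(20,130,90),(32,255,255))&roi
ct=max(cv2.findContours(m,0,1)[0],key=cv2.contourArea);print("handle",cv2.minAreaRect(ct),cv2.contourArea(ct))
roi2=np.zeros_like(roi);roi2[55:215,290:365]=255
E
```

```text
tabtopL [ 0.6576 -0.0902  0.16  ]
tabtopR [ 0.6568 -0.1289  0.16  ]
tabbotL [ 0.653  -0.0901  0.12  ]
tabbotR [ 0.6522 -0.1287  0.12  ]
guideL [ 0.5806 -0.0909  0.126 ]
guideR [ 0.5798 -0.1241  0.126 ]
rackfront c [ 0.6131 -0.105   0.287 ]
rackR [ 0.61   -0.1775  0.287 ]
bar top [ 0.6204 -0.1087  0.12  ]
hnear [ 0.384  -0.3599  0.078 ]
hfar [ 0.5001 -0.386   0.078 ]
hookend [ 0.621  -0.4094  0.072 ]
rodmid [ 0.5198 -0.391   0.0725]
s tabbot+yR [ 0.6567 -0.1285  0.12  ]
s tabbot [ 0.6597 -0.0891  0.12  ]
s tabtop [ 0.6624 -0.0914  0.16  ]
s handle near [ 0.3918 -0.3596  0.078 ]
s hook end [ 0.6382 -0.4036  0.072 ]
handle ((478.26373291015625, 238.86512756347656), (10.668572425842285, 67.73747253417969), 9.162347793579102) 602.0
```

Tab centre is at about (0.655, -0.109), with the cabinet yaw about -1.3°. The rod's grip point is at about (0.463, -0.377), yaw -12°. The tool has to turn about -26.6° to match it.

Call:
send_rows(
  rows=[
    [38,28,0,-3.4,87],
    [38,28,0,-3.4,87],
    [38,28,0,-3.3,87],
    [38,28,0,-3.3,87],
    [38,28,0,-3.3,87],
    [38,28,0,-3.3,87],
    [38,29,-10,-3.3,87],
    [39,29,-10,-3.3,87],
  ],
)

```text
time: 1.2
eef_pos: [0.4642, -0.3775, 0.2024]
tcp_rot: [0.0, 0.105, 0.994, -0.0]
wrist_force: [0.1, 0.5, -0.1]
gripper_width: 0.0869
grasp_force: 0.0
```

Call:
send_rows(
  rows=[
    [0,0,-30,0,87],
    [0,0,-30,0,87],
    [0,0,0,0,87],
  ],
)

```text
time: 1.58
eef_pos: [0.4616, -0.3776, 0.14]
tcp_rot: [-0.003, 0.104, 0.995, 0.001]
wrist_force: [0.3, -0.6, 0.9]
gripper_width: 0.0869
grasp_force: 0.0
```

```bash
python3 - <<'E'
from h import *
o=get_obs();print(o["eef_pos"],o["tcp_rot"],o["wrist_force"])
t=capture("top")["img"];s=capture("scene")["img"]
a=cv2.resize(t[115:295,420:540],None,fx=3,fy=3,interpolation=3)
b=cv2.resize(s[200:380,110:250],None,fx=3,fy=3,interpolation=3)
cv2.imwrite("pics/c3.png",np.hstack([a,b]))
E
```

```text
[ 0.46162256 -0.37758287  0.13997578] [-0.00290162  0.1040708   0.99456492  0.00120958] [ 0.34560177 -0.63459351  0.93202948]
```

View pics/c3.png

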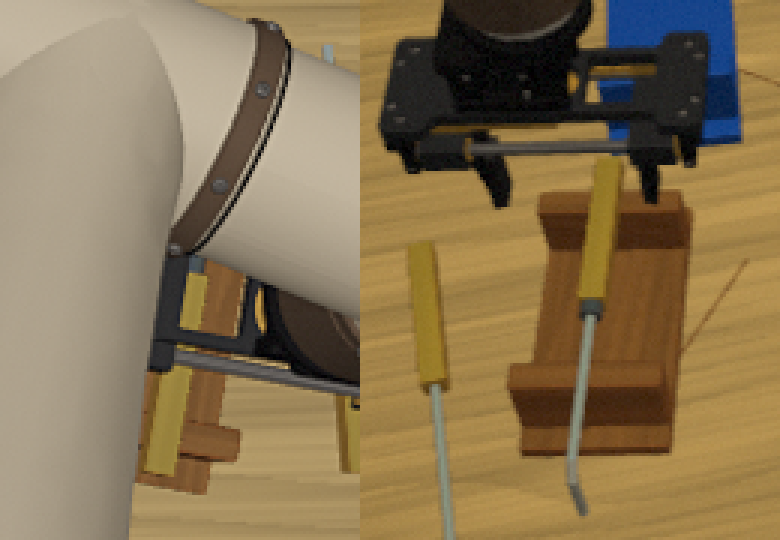

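c3: the open fingers straddle the handle. In the scene view the tips are at about (277,268) and (327,267), and the handle's near end is at about (312,254). A projection will show whether the fingers are centred.

```bash
python3 - <<'E'
from h import *
s=capture("scene")
cr=lambda p:((np.array(p)-[110,200])*3+[360,0]).round(1)
for X in [(.4616,-.3776,.14),(.4616,-.3776,.078),(.4616,-.3776,.069)]: print(cr(proj(s,X)))
cc=lambda x,y:(110+(x-360)/3,200+y/3)
print("near top",onplane(s,*cc(608,158),.078),"far top",onplane(s,*cc(594,297),.078),"elbow",onplane(s,*cc(572,478),.069))
E
```

```text
[578.6 190.2]
[594.2 245.8]
[596.3 253.5]
near top [ 0.388102   -0.35986017  0.078     ] far top [ 0.50325516 -0.38230358  0.078     ] elbow [ 0.62896629 -0.41118565  0.069     ]
```

The scene view puts the grip point at about (0.465, -0.376), so a shift of +3 in x and +1 in y. Then go down and grip.

Call:
send_rows(
  rows=[
    [3,1,-25,0,87],
    [0,0,-30,0,87],
    [0,0,-25,0,87],
    [0,0,-11,0,87],
    [0,0,0,0,87],
  ],
)

```text
time: 2.35
eef_pos: [0.4664, -0.378, 0.0521]
tcp_rot: [0.0, 0.104, 0.995, -0.0]
wrist_force: [0.9, -0.5, 0.8]
gripper_width: 0.0867
grasp_force: 0.0
```

Call:
send_rows(
  rows=[
    [0,0,0,0,15],
    [0,0,0,0,10],
    [0,0,0,0,10],
    [0,0,0,0,10],
    [0,0,0,0,10],
    [0,0,0,0,10],
    [0,0,0,0,10],
    [0,0,0,0,10],
  ],
)

```text
time: 3.35
eef_pos: [0.4662, -0.3777, 0.0515]
tcp_rot: [-0.0, 0.104, 0.995, -0.0]
wrist_force: [-0.8, -0.9, -0.6]
gripper_width: 0.0176
grasp_force: 30.0
```

Gripped: opening 17.6 mm, force 30 N. Now lift, then move across in front of the rack while turning +10.7° in all.

Call:
send_rows(
  rows=[
    [0,0,15,0,10],
    [0,0,30,0,10],
    [0,0,40,0,10],
    [0,0,40,0,10],
    [0,0,35,0,10],
    [0,0,10,0,10],
    [0,0,0,0,10],
  ],
)

```text
time: 4.22
eef_pos: [0.4659, -0.3773, 0.2214]
tcp_rot: [0.0, 0.104, 0.995, 0.0]
wrist_force: [0.1, -0.1, -2.2]
gripper_width: 0.0177
grasp_force: 30.0
```

Call:
send_rows(
  rows=[
    [-15,20,0,1,10],
    [-20,40,0,1.7,10],
    [-6,45,0,1.7,10],
    [0,45,0,1.7,10],
    [0,45,0,1.7,10],
    [0,45,0,1.7,10],
    [0,32,0,1.2,10],
    [0,0,0,0,10],
  ],
)

```text
time: 5.22
eef_pos: [0.4239, -0.104, 0.2199]
tcp_rot: [-0.002, 0.009, 1.0, 0.0]
wrist_force: [0.3, 0.8, -3.3]
gripper_width: 0.0174
grasp_force: 30.0
```

```bash
python3 - <<'E'
from h import *
o=get_obs();print(o["eef_pos"],o["tcp_rot"],o["wrist_force"],o["gripper_width"])
t=capture("top")["img"];s=capture("scene")["img"]
a=cv2.resize(t[50:240,270:390],None,fx=3,fy=3,interpolation=3)
b=cv2.resize(s[180:370,280:420],None,fx=3,fy=3,interpolation=3)
cv2.imwrite("pics/c4.png",np.hstack([a,b]))
E
```

```text
[ 0.42393335 -0.10400708  0.2198933 ] [-1.79617256e-03  9.23071869e-03  9.99955768e-01  1.73507948e-04] [ 0.30105494  0.76993821 -3.33477026] 0.01741347292320647
```

View pics/c4.png

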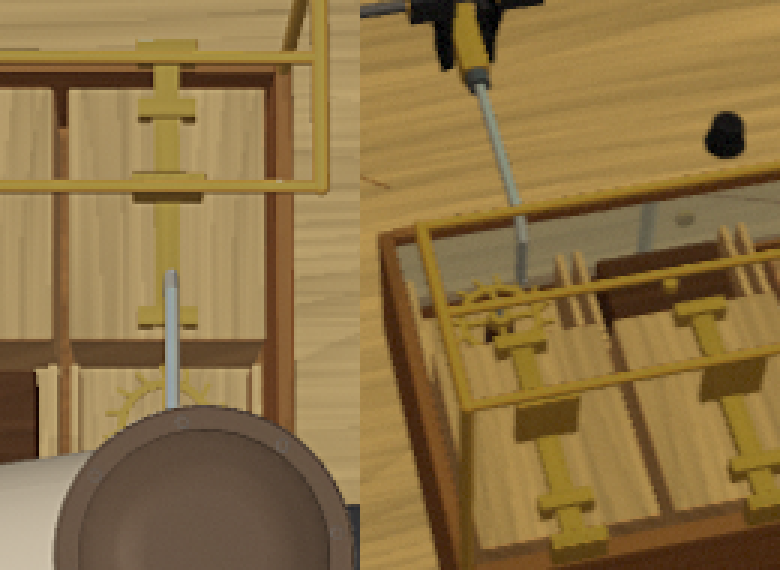

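c4: the rod is held level above the wheel tray. The elbow is at top px (326.7,140), scene (334,257), and the tab is at top (326,110). I'll measure the elbow.

```bash
python3 - <<'E'
from h import *
c=capture("top");s=capture("scene")
print("end top", onplane(c,270+171/3,50+270/3,.239)); 
e=(280+(522-360)/3,180+240/3)
print("elbow scene",onplane(s,*e,.2375)); print("tri",tri(c,(270+171/3,50+271/3),s,e))
print("tip scene",onplane(s,280+(522-360)/3,180+285/3,.1845))
print("tab back bot", onplane(s,280+(517-360)/3,180+440/3,.12),onplane(s,280+(578-360)/3,180+432/3,.12))
E
```

```text
end top [ 0.5852756  -0.10677798  0.239     ]
elbow scene [ 0.59530258 -0.11102967  0.2375    ]
tri [ 0.58749423 -0.10795349  0.22671444]
tip scene [ 0.58972036 -0.10815661  0.1845    ]
tab back bot [ 0.65778026 -0.12769329  0.12      ] [ 0.66121607 -0.0896794   0.12      ]
```

Call:
send_rows(
  rows=[
    [20,-1,0,0,10],
    [25,-1,0,0,10],
    [25,-1,0,0,10],
    [19,0,0,0,10],
    [0,0,0,0,10],
    [0,0,-20,0,10],
    [0,0,-10,0,10],
    [0,0,0,0,10],
  ],
)

```text
time: 6.42
eef_pos: [0.5131, -0.1091, 0.1908]
tcp_rot: [-0.001, 0.011, 1.0, -0.0]
wrist_force: [-0.1, -0.4, -2.0]
gripper_width: 0.0176
grasp_force: 30.0
```

```bash
python3 - <<'E'
from h import *
o=get_obs();print(o["eef_pos"],o["tcp_rot"],o["wrist_force"],o["gripper_width"])
t=capture("top")["img"];s=capture("scene")["img"]
a=cv2.resize(t[50:170,280:370],None,fx=4,fy=4,interpolation=3)
b=cv2.resize(s[255:375,315:415],None,fx=4,fy=4,interpolation=3)
cv2.imwrite("pics/c5.png",np.hstack([a,b]))
E
```

```text
[ 0.51309339 -0.10905021  0.19078137] [-1.20552605e-03  1.11659213e-02  9.99936925e-01 -1.20805409e-04] [-0.07836646 -0.43821333 -2.04307463] 0.01759349054145365
```

View pics/c5.png

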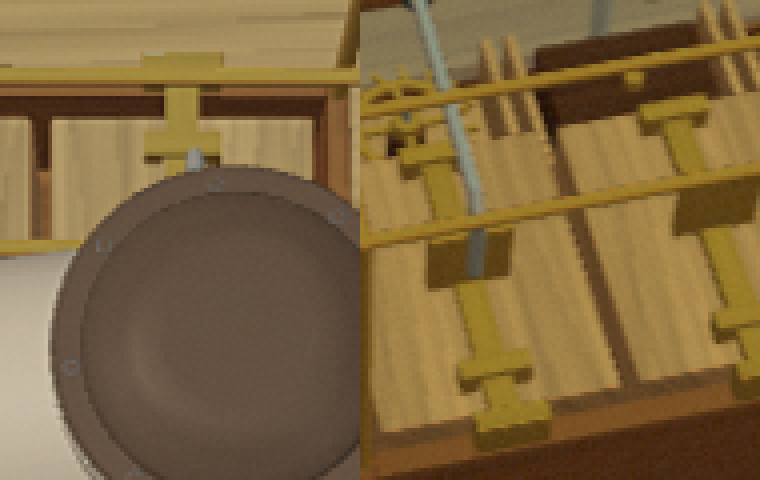

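c5: the prong hangs behind the tab's back face, with its tip at scene (434,324) and the elbow at top (329,90). It is about 4 mm off to -y. Down 20 more, then draw forward gently.

Call:
send_rows(
  rows=[
    [0,3,-10,0,10],
    [0,0,-10,0,10],
    [0,0,0,0,10],
    [-6,0,0,0,10],
    [-6,0,0,0,10],
    [-6,0,0,0,10],
    [-5,0,0,0,10],
    [0,0,0,0,10],
  ],
)

```text
time: 7.52
eef_pos: [0.4906, -0.1056, 0.1718]
tcp_rot: [-0.0, 0.011, 1.0, 0.0]
wrist_force: [-0.2, -0.2, -2.6]
gripper_width: 0.0175
grasp_force: 30.0
```

Call:
send_rows(
  rows=[
    [-6,0,0,0,10],
    [-6,0,0,0,10],
    [-6,0,0,0,10],
    [-6,0,0,0,10],
    [0,0,0,0,10],
  ],
)

```text
time: 8.15
eef_pos: [0.466, -0.1057, 0.1715]
tcp_rot: [-0.001, 0.011, 1.0, -0.0]
wrist_force: [0.2, 0.8, -1.7]
gripper_width: 0.0178
grasp_force: 30.0
```

Call:
send_rows(
  rows=[
    [-5,0,0,0,10],
    [-4,0,0,0,10],
  ],
)

```text
time: 8.4
eef_pos: [0.458, -0.1057, 0.1715]
tcp_rot: [0.0, 0.011, 1.0, 0.0]
wrist_force: [2.5, -0.2, -3.3]
gripper_width: 0.0177
grasp_force: 30.0
```

Call:
send_rows(
  rows=[
    [-3,0,0,0,10],
  ],
)

```text
time: 8.52
eef_pos: [0.4572, -0.1055, 0.1721]
tcp_rot: [0.003, 0.011, 1.0, 0.0]
wrist_force: [9.5, -0.2, -7.0]
gripper_width: 0.0176
grasp_force: 30.0
```

```bash
python3 - <<'E'
from h import *
o=get_obs();print(o["eef_pos"],o["tcp_rot"],o["wrist_force"],o["gripper_width"])
t=capture("top")["img"];s=capture("scene")["img"]
a=cv2.resize(t[50:170,280:370],None,fx=4,fy=4,interpolation=3)
b=cv2.resize(s[255:375,315:415],None,fx=4,fy=4,interpolation=3)
cv2.imwrite("pics/c6.png",np.hstack([a,b]))
E
```

```text
[ 0.45715101 -0.10551804  0.17205568] [2.76212914e-03 1.06731854e-02 9.99939222e-01 8.00567228e-05] [ 9.52822248 -0.22976786 -6.95299132] 0.017571451453734722
```

View pics/c6.png

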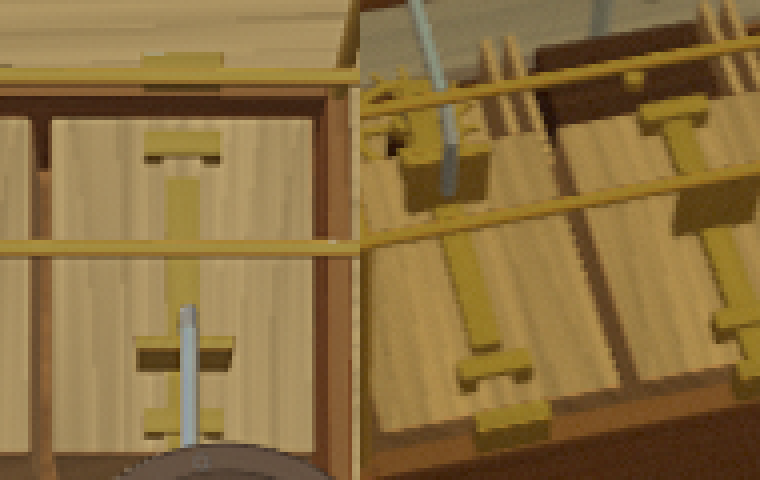

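c6: the wheel tab is now forward against its stop, at top (326,138), and the push force rises to 9.5 N. The neighbouring bolt is unmoved. Next: unhook by going back 9 mm, up 50, then withdraw and go back to the rest.

Call:
send_rows(
  rows=[
    [5,0,0,0,10],
    [5,0,0,0,10],
    [0,0,15,0,10],
    [0,0,20,0,10],
    [0,0,15,0,10],
    [0,0,0,0,10],
    [-20,0,0,0,10],
    [-22,0,0,0,10],
  ],
)

```text
time: 9.62
eef_pos: [0.4219, -0.1056, 0.2202]
tcp_rot: [-0.002, 0.011, 1.0, 0.0]
wrist_force: [0.2, 0.6, -3.0]
gripper_width: 0.0179
grasp_force: 30.0
```

Call:
send_rows(
  rows=[
    [0,-20,0,-1,10],
    [0,-40,0,-1.7,10],
    [0,-45,0,-1.7,10],
    [0,-45,0,-1.7,10],
    [0,-45,0,-1.7,10],
    [10,-45,0,-1.7,10],
    [20,-32,0,-1.3,10],
    [0,0,0,0,10],
  ],
)

```text
time: 10.62
eef_pos: [0.4532, -0.3792, 0.2189]
tcp_rot: [-0.002, 0.106, 0.994, 0.001]
wrist_force: [-0.4, 0.5, -2.8]
gripper_width: 0.018
grasp_force: 30.0
```

```bash
python3 - <<'E'
from h import *
o=get_obs();print(o["eef_pos"],o["tcp_rot"],o["wrist_force"],o["gripper_width"])
t=capture("top")["img"];s=capture("scene")["img"]
a=cv2.resize(t[55:175,270:370],None,fx=3,fy=3,interpolation=3)
b=cv2.resize(s[160:380,110:250],None,fx=2.6,fy=2.6,interpolation=3)
cv2.imwrite("pics/c7.png",np.hstack([cv2.copyMakeBorder(a,0,b.shape[0]-a.shape[0],0,0,0),b]))
E
```

```text
[ 0.45319737 -0.37924723  0.21893504] [-1.69120315e-03  1.06248305e-01  9.94337982e-01  6.44101504e-04] [-0.44181928  0.54012651 -2.82665157] 0.01804807842844075
```

View pics/c7.png

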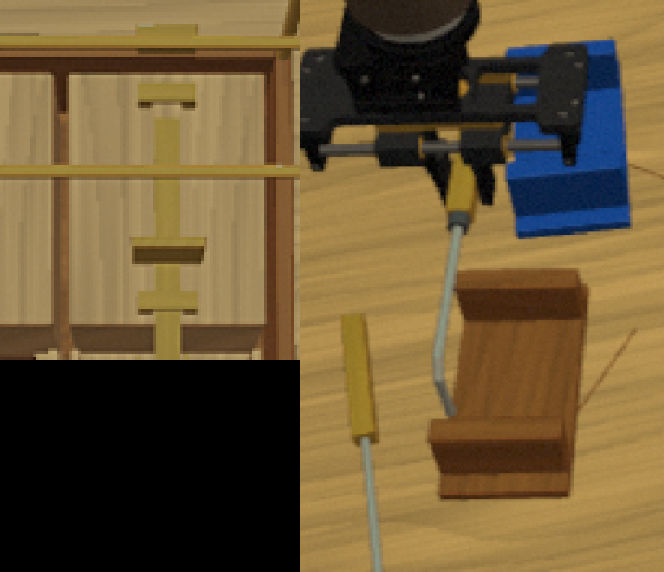

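c7: the tab stays drawn, at top (326,138). The rod is level above the brown rest with its hook hanging. Shift +13, +1.5 to the original grasp point and lower.

Call:
send_rows(
  rows=[
    [13,1.5,-10,0.2,10],
    [0,0,-35,0,10],
    [0,0,-40,0,10],
    [0,0,-40,0,10],
    [0,0,-25,0,10],
    [0,0,-10,0,10],
    [0,0,0,0,10],
  ],
)

```text
time: 11.6
eef_pos: [0.4665, -0.3756, 0.0613]
tcp_rot: [-0.0, 0.103, 0.995, 0.0]
wrist_force: [0.1, -1.1, -1.7]
gripper_width: 0.0179
grasp_force: 30.0
```

Call:
send_rows(
  rows=[
    [0,0,-3,0,10],
    [0,0,-2,0,10],
    [0,0,0,0,10],
  ],
)

```text
time: 11.98
eef_pos: [0.4663, -0.3762, 0.057]
tcp_rot: [0.0, 0.103, 0.995, -0.0]
wrist_force: [0.2, -0.1, -2.1]
gripper_width: 0.0177
grasp_force: 30.0
```

Call:
send_rows(
  rows=[
    [0,0,-3,0,10],
    [0,0,-2,0,10],
    [0,0,0,0,10],
  ],
)

```text
time: 12.35
eef_pos: [0.4661, -0.3762, 0.0516]
tcp_rot: [-0.0, 0.103, 0.995, -0.0]
wrist_force: [0.6, -0.3, -1.6]
gripper_width: 0.0178
grasp_force: 30.0
```

Call:
send_rows(
  rows=[
    [0,0,-1,0,10],
    [0,0,0,0,10],
  ],
)

```text
time: 12.6
eef_pos: [0.4662, -0.3762, 0.0515]
tcp_rot: [0.0, 0.103, 0.995, -0.0]
wrist_force: [-2.6, 1.9, 5.4]
gripper_width: 0.0176
grasp_force: 30.0
```

The upward force of about 5 N shows the rod is resting on its bars. Release slowly, then rise.

Call:
send_rows(
  rows=[
    [0,0,0,0,24],
    [0,0,0,0,36],
    [0,0,0,0,55],
    [0,0,0,0,87],
    [0,0,0,0,87],
    [0,0,0,0,87],
    [0,0,0,0,87],
  ],
)

```text
time: 13.48
eef_pos: [0.4661, -0.3761, 0.0505]
tcp_rot: [-0.0, 0.103, 0.995, -0.0]
wrist_force: [1.0, -0.3, -0.3]
gripper_width: 0.0762
grasp_force: 0.0
```

Call:
send_rows(
  rows=[
    [0,0,15,0,87],
    [0,0,35,0,87],
    [0,0,45,0,87],
    [0,0,45,0,87],
    [-30,0,40,0,87],
    [-45,0,20,0,87],
    [-45,0,0,0,87],
    [0,0,0,0,87],
  ],
)

```text
time: 14.48
eef_pos: [0.3437, -0.3759, 0.2527]
tcp_rot: [0.001, 0.104, 0.995, -0.0]
wrist_force: [0.3, 0.1, 0.2]
gripper_width: 0.087
grasp_force: 0.0
```

```bash
python3 - <<'E'
from h import *
o=get_obs();print(o["eef_pos"],o["wrist_force"],o["gripper_width"])
t=capture("top")["img"];s=capture("scene")["img"]
a=cv2.resize(t[115:295,420:540],None,fx=2.4,fy=2.4,interpolation=3)
b=cv2.resize(s[200:380,110:300],None,fx=2.4,fy=2.4,interpolation=3)
cv2.imwrite("pics/c8.png",np.hstack([a,b]))
E
```

```text
[ 0.3437331  -0.37594319  0.25265381] [0.31347176 0.13243024 0.15568492] 0.08704715034908046
```

View pics/c8.png

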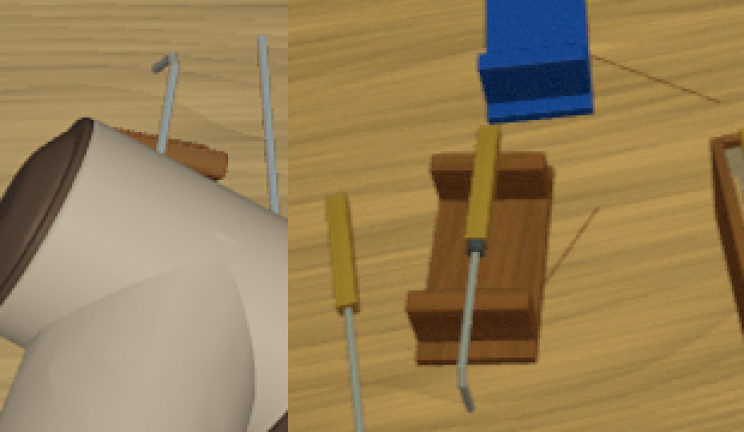

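c8: the rod lies across both bars of the brown rest as it did at the start. The handle is at scene (192,277) and the hook hangs down at (184,365). The hand is clear, so I'm handing the job in.

```bash
python3 -c "
from workcell import *
print(close_job())"
```

```text
the job is handed in; nothing more can be done
None
```

I drew the escape-wheel bolt to its stop with the hooked rod, then laid the rod back on its rest, hook down, and let go. I moved neither of the other bolts, though the last pictures didn't check both. The job is handed in; no verdict came back.

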